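# Half-masked lamp exposure of a moulded test bar

### The job

Give the white test bar a half exposure in the exposure box, so that its lit half can be compared with its masked half: lay the bar flat in the bar pocket over the lamp window and swing the red-knobbed locking lever across it until it is fully home against its stop. Only then slide the sprung shutter's black grip to the orange halfway mark, without letting it run well past the mark, since the other half of the bar must stay unlit; the shutter springs shut when let go, so finish while holding it there. Leave the black bar and the other things on the bench where they are.

Things in the scene. Friction and masses are not known exactly. Their poses are not given: they have to be found in the camera images.
- white_bar: white moulded plastic test bar, 10 x 80 x 8 mm (x, y, z), about 14 g, lying flat on the blue-grey mat (2 mm thick) beside a black bar of the same size. Origin: centre of its underside; its y axis runs along its 80 mm length, z up. Either end may go to either end of the pocket.
- black_bar: black moulded test bar of the same size, also on the mat; not to be moved. Origin and axes as for the white bar.
- exposure_box: fixed exposure box: pale grey case 120 x 230 mm (x, y), dark grey deck 55 mm above the worktop. Origin: centre of its underside; x points from its front (switch panel, towards the robot) to its back, y along its length to the robot's left, z up. Left half of the deck: bar pocket over the lamp window, and the locking lever; right half: shutter slot with its grip.
- pocket (a point): centre of the bar pocket's floor, level with the deck: the white bar's origin goes here, its length along the box's y. Two aluminium end saddles with a free gap of 60 mm between them (y), over a glass window, leave room for fingers beside the bar. Inside they are 13 mm wide (x) and 84 mm from stop to stop (y); walls 7 mm high, the upper 3 mm a 45 degree lead-in.
- lock_lever (a joint): angle of the locking lever about its upright pivot, rad: 0 = open, pointing along the box's +y; grows anticlockwise from above to 1.571 = locked against its stop, pointing along the box's -x across the bar's left end. Friction holds it where left (about 0.7 N at the knob). Its arm passes 10 mm above the deck: 2 mm over a seated bar, but it jams on one that is not down.
- lever_pivot (a point): point on the axis of the locking lever's pivot, 13 mm above the deck; in the box's frame at x = 32, y = 91 mm.
- lever_knob (a point): middle of the lever's upright red knob, a round pin of 12 mm diameter and 26 mm length whose top is 43 mm above the deck; this point is 70 mm from the pivot axis and 30 mm above the deck. The point moves with the lever.
- shutter (a joint): travel of the shutter, m: 0 = shut (its spring returns it there), 0.060 = fully open, 0.030 = halfway, where the orange line on the grip's foot stands at the long orange mark on the deck. Grows along the box's -y (to the robot's right, away from the bar); the window then lights from its left end. Spring force towards shut: about 3.2 N when shut, 8 N at halfway, 12.8 N fully open.
- shutter_grip (a point): point in the shutter's upright black grip, a fin 12 mm thick (box's y) and 24 mm wide (x), top 32 mm above the deck, on a foot 30 x 22 x 3.5 mm; the point is on its centre line 20 mm above the deck and moves with it. When shut it is at x = 0, y = -30 mm in the box's frame, the fin 29 mm clear of the nearest saddle.
- stopwatch: black stopwatch, 70 x 58 x 18 mm, on the log book; bystander. Origin: centre of its underside.
- red_pen: red pen, 138 mm long, on the log book; bystander. Origin: centre of its underside.
- red_jar: sample jar with red cap, 68 mm diameter, 100 mm high, behind the box; bystander. Origin: centre of its underside.
- yellow_jar: sample jar with yellow cap, 54 mm diameter, 75 mm high, behind the red-capped jar; bystander. Origin: centre of its underside.
- wash_bottle: grey wash bottle with red cap and bent spout, 65 x 91 x 184 mm, behind the mat; bystander. Origin: centre of its underside.
- tweezers: steel tweezers, 132 mm long, lying beyond the mat; bystander. Origin: centre of their underside.

How it is judged:
By the outcome, as a careful person would: the job done as asked, in the order asked, and still so for the second after the job is handed in, while the arm keeps its last pose, push and grip.
It also fails if it takes over 72 s, if anything falls off the work surface, if the arm or the gripper's body presses on something with over 40 N, if the wrist force passes 120 N, or if a joint passes its speed limit or range.

### The arm

A 6-joint arm with a two-finger parallel gripper is mounted at the origin on a cart in front of the work surface, level with it; the furniture and walls round the work are solid. World frame = base frame: x ahead of the robot, y to its left, z up, the work surface at z = 0. Lengths are in mm, angles in degrees, forces in N, time in s.
With the tool pointing down it reaches from about 350 to 850 mm from the base axis. Payload 8.1 kg.
Tool frame: the origin (TCP) lies between the finger pads; the fingertips stand 25 mm ahead of it and the grasp point (between the pads) lies 6 mm ahead of it (r.tcp_to_tips is the distance from the TCP to the fingertips, in mm); z points along the fingers, y is the line along which they close (so a half turn about z gives the same grasp; the last joint's range is limited). The gripper opens to 85 mm and grips with 20 to 120 N. Pads are 22 mm wide; open, the fingers measure 114 mm over their backs; the gripper's body (76 mm by 85 mm) begins 54 mm behind the grasp point. The pads swing forward as they close: fully open they stand 13 mm farther back than shut.
Start: joints at [-70.783, 7.471, 85.268, -0, 87.261, -4.893], TCP at [245.114, -547.654, 256.292] pointing down, gripper open.
Joint ranges: [-169.43, 169.43], [-51.17, 129.36], [1.28, 143.12], [-76.62, 256.62], [0, 156.53], [-152.29, 152.29]. Speed limits (degrees/s): [136.94, 136.94, 159.86, 180, 180, 180].

### API

Orientations are given as [roll, pitch, yaw] about the fixed x, y, z axes, in that order (R = Rz(yaw) Ry(pitch) Rx(roll)).
In Python, from bench import r gives the robot as it stands.
- The arm moves only by the tool apply_moves, never from a script. Its arguments are lists of equal length, an entry for each row: "angular": the turn, a rotation vector about the world's x, y, z in units of 8 degrees (1.0 is 8 degrees), a list of three; "travel": the shift along the world's x, y, z in units of 40 mm (1.0 is 40 mm), a list of three; "jaw": the opening, from 0 (shut) to 1 (fully open). A call has 1 to 20 rows; each row shifts and turns the commanded pose from where the row before left it; what a row does not reach is not made up. A row lasts 1/8 s, in which the tool goes at most 62.5 mm and 10.7 degrees, less where a joint would pass 70% of its speed; a pose out of reach is approached as far as the arm can. A call is refused whole if a number of a shift passes 1 or a number of a turn 1, either way. A call with a gripper value outside its range is refused whole. The fingers move at their own pace and stop on an object; "force" is the grip in N (left out, the last holds). Time passes only in rows, so rows that do not move let the fingers close. It gives the time, the measured TCP pose, the force, the opening and the grip force at its end, in the units of the state.
- r.sense(): the state, without advancing time (a new reading comes with each control period).
- r.snapshot(name): name is "scene" or "top" or "wrist"; returns a dict with "color" (384x512x3 uint8, red, green, blue), "fx", "fy", "cx", "cy" (pixels), "R" (3x3) and "t" (3): a world point X has camera coordinates R X + t; the wrist camera has in their place "mount" (4x4, takes a point from camera to tool coordinates, whose origin is the TCP and whose axes are the flange's). Camera axes: x right, y down, z forward; pixel columns grow to the right and rows downward; lengths in mm; the calibration is good to about 2 mm. The wrist camera is an equidistant fisheye: a pixel r from the principal point sees the ray r / f radians off the axis. A picture is of the moment at which its call begins: read the wrist's pose just before it. There is no depth.
- r.hand_in(): hands the job in; it is judged then, once.
The state is a dict: "time": time; "joint_pos": joint angles; "qd": joint speeds; "joint_efforts": joint torques, N m; "tool_pos": TCP position; "tcp_rot": TCP orientation; "ft_force": force on the tool from outside, world axes, zero at the start; "wrist_torque": the same for the moment, N m; "finger_gap": finger opening in mm; "grip_force": force on a finger pad.
Only numpy, scipy, OpenCV 4.12 (cv2) and the standard library are available. Lean on these libraries where they do the work, as an engineer would, in place of code of your own. Each camera call takes 0.05 s, during which the arm holds its last target. There are 200 camera calls.

## Working session

There is one attempt and no reset: what is moved stays moved. The work goes in short steps, Python scripts to look and compute and a tool call to move; the robot and the scene stay as the last step left them, time stands still between calls to the robot, and variables do not carry over. Pictures are saved under pics/ and viewed, at most 10 in all, crops included, and the job is handed in when it is done.

Besides the shell and the picture viewer there is one more tool, called after "Emit:" as name(argument=value, ...), one argument or row to a line, values as JSON. apply_moves: Moves the arm, as the interface text tells. Its arguments: {"type":"object","properties":{"angular":{"type":"array"},"travel":{"type":"array"},"jaw":{"type":"array"},"force":{"type":"number"}},"required":["angular","travel","jaw"]}

```bash
mkdir -p pics
python3 - <<'E'
from bench import r
import cv2, numpy as np
for n in ("scene","top"):
    s=r.snapshot(n); cv2.imwrite(f"pics/{n}0.png",s["color"][:,:,::-1])
    np.savez(f"{n}0.npz",**s)
    print(n,s["fx"],s["cx"],s["cy"],np.round(s["R"],3).tolist(),np.round(s["t"],1), np.round(-s["R"].T@s["t"],0))
    if n=="top" or 1: cv2.imwrite(f"pics/{n}0b.png",cv2.resize(s["color"][:,:,::-1],(800,600),interpolation=cv2.INTER_CUBIC))
s=r.sense();print(s)
E
```

```text
scene 439.8428880892581 262.03767611059226 190.70645610207225 [[-0.781, -0.625, 0.003], [-0.464, 0.577, -0.672], [0.418, -0.526, -0.741]] [ 466.7  322.6 1344.6] [ -48.  813. 1211.]
top 351.1719574201355 254.2358932115873 192.16598352902128 [[-0.021, -1.0, 0.016], [-0.981, 0.018, -0.195], [0.195, -0.02, -0.981]] [  27.9  563.7 1298.6] [ 300.   43. 1383.]
{'time': 0.1, 'joint_pos': array([-7.07850136e+01,  7.51275869e+00,  8.53258818e+01,  8.86240092e-04,
        8.72600572e+01, -4.89456166e+00]), 'qd': array([-0.00503694, -0.0082583 , -0.17525683,  0.06725096,  0.06930343,
        0.02705244]), 'joint_efforts': array([ 1.88450547e-03, -5.70953715e+01, -5.01940870e+01, -1.87558439e-04,
        8.12741462e-03, -1.25879556e-04]), 'tool_pos': array([ 244.94658212, -547.21351327,  255.30142471]), 'tcp_rot': array([-1.79901738e+02, -9.30303751e-03,  2.41094970e+01]), 'ft_force': array([-0.09448581, -0.89916091, -0.82841668]), 'wrist_torque': array([-0.0592602 , -0.04405852, -0.00095018]), 'grip_force': 0.0, 'finger_gap': 85.08490647419856}
```

View pics/scene0b.png

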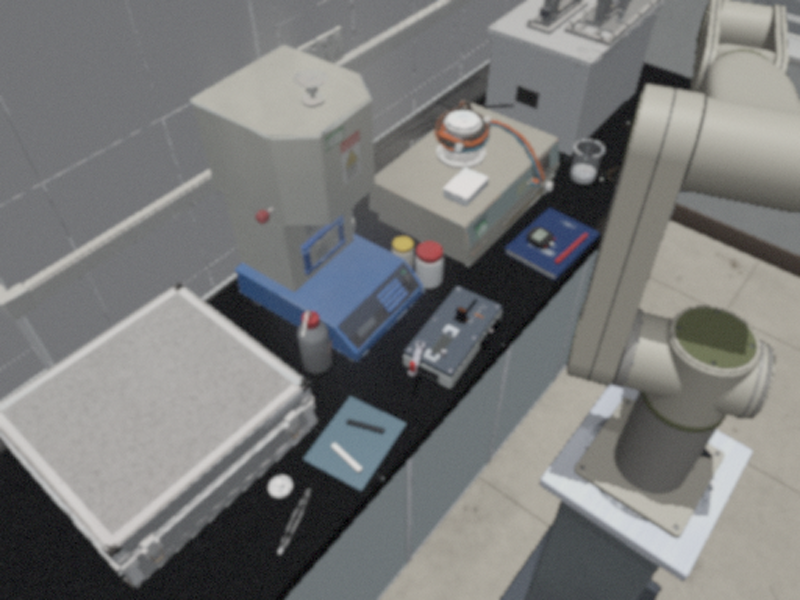

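View pics/top0b.png

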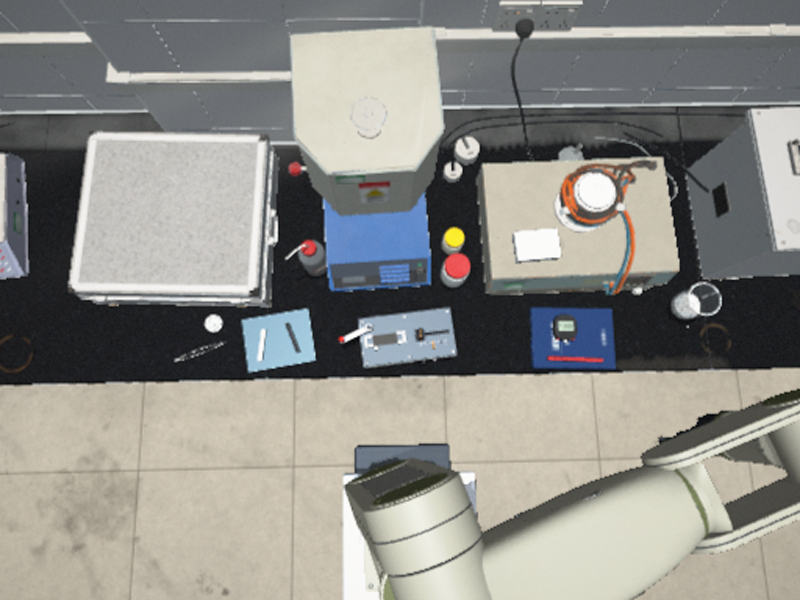

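The scene and top views show the white bar at top (800 px scale) (262,344) and the black bar at (292,337). The box centre is near (407,337), the lever knob at (342,338) and the grip at (420,333). I'll measure these coarsely now and refine with the wrist camera.

```bash
cat > h.py <<'E'
import numpy as np, cv2
from scipy.spatial.transform import Rotation as Ro
def ray(s,px):
    d=s["R"].T@np.array([(px[0]-s["cx"])/s["fx"],(px[1]-s["cy"])/s["fy"],1]); return -s["R"].T@s["t"],d
def cast(s,px,z):
    o,d=ray(s,px); return o+d*(z-o[2])/d[2]
def wcast(s,st,px,z):
    "fisheye pixel -> world at height z"
    u=np.array([(px[0]-s["cx"])/s["fx"],(px[1]-s["cy"])/s["fy"]]); th=np.hypot(*u)
    d=np.r_[u/th*np.sin(th),np.cos(th)] if th>1e-9 else np.array([0,0,1.])
    R=Ro.from_euler("xyz",st["tcp_rot"],degrees=True).as_matrix()
    M=s["mount"]; o=st["tool_pos"]+R@M[:3,3]; d=R@M[:3,:3]@d
    return o+d*(z-o[2])/d[2]
E
python3 - <<'E'
from h import *
from bench import r
s=dict(np.load("top0.npz")); k=512/800
for n,p,z in [("white",(262,344),10),("black",(292,337),10),("boxL",(359,340),55),("boxR",(456,333),55),("knob",(342,338),98),("grip",(420,333),87)]:
    print(n,cast(s,(p[0]*k,p[1]*k),z).round(0))
st=r.sense(); w=r.snapshot("wrist"); print(w["mount"].round(3).tolist(),w["fx"],w["cx"],w["cy"])
# box deck rectangle / white bar by colour
img=s["color"]; hsv=cv2.cvtColor(img,cv2.COLOR_RGB2HSV)
m=((hsv[...,2]>190)&(hsv[...,1]<60)).astype(np.uint8); m[:190]=0;m[245:]=0;m[:,:150]=0;m[:,205:]=0
c=max(cv2.findContours(m,0,2)[0],key=cv2.contourArea); rc=cv2.minAreaRect(c); 
print(rc,np.array([cast(s,p,10)[:2] for p in cv2.boxPoints(rc)]).round(0).tolist())
E
```

```text
white [468. 357.  10.]
black [484. 282.  10.]
boxL [467. 112.  55.]
boxR [ 480. -125.   55.]
knob [468. 150.  98.]
grip [477. -35.  87.]
[[0.001, -0.946, -0.324, 84.166], [1.0, 0.001, 0.001, 0.081], [-0.001, -0.324, 0.946, -117.237], [0.0, 0.0, 0.0, 1.0]] 297.3186396354542 254.60697142935902 191.39172741278574
((166.6070098876953, 220.44761657714844), (3.7005836963653564, 21.344436645507812), 7.594643592834473) [[427.0, 372.0], [509.0, 364.0], [507.0, 349.0], [424.0, 358.0]]
```

Emit:
apply_moves(
  angular=[
    [0,0,0.62],
    [0,0,0.62],
    [0,0,0.62],
    [0,0,0.62],
    [0,0,0.62],
    [0,0,0.62],
    [0,0,0.62],
    [0,0,0.62],
    [0,0,0.62],
    [0,0,0.62],
    [0,0,0.62],
    [0,0,0.62],
    [0,0,0.62],
    [0,0,0.62],
    [0,0,0],
    [0,0,0],
    [0,0,0],
  ],
  travel=[
    [0.41,0.94,0],
    [0.41,0.94,0],
    [0.41,0.94,0],
    [0.41,0.94,0],
    [0.41,0.94,0],
    [0.41,0.94,0],
    [0.41,0.94,0],
    [0.41,0.94,0],
    [0.41,0.94,0],
    [0.41,0.94,0],
    [0.41,0.94,0],
    [0.41,0.94,0],
    [0.41,0.94,0],
    [0.41,0.94,0],
    [0,0,0],
    [0,0,0],
    [0,0,0],
  ],
  jaw=[1,1,1,1,1,1,1,1,1,1,1,1,1,1,1,1,1],
)

```text
time: 2.28
tool_pos: [474.4, -22.1, 256.2]
tcp_rot: [-180.0, 0.0, 93.5]
ft_force: [-0.4, -0.5, 0.8]
finger_gap: 85.4
grip_force: 0.0
```

Run:
```python
from h import *
from bench import r
import pickle
st=r.sense(); w=r.snapshot("wrist"); pickle.dump((st,w),open("w1.pkl","wb"))
print(st["tool_pos"],st["tcp_rot"],st["joint_pos"].round(1))
cv2.imwrite("pics/w1.png",cv2.resize(w["color"][:,:,::-1],(800,600),interpolation=cv2.INTER_CUBIC))
```

```text
[474.43114176 -22.086034   256.17117343] [-1.79985361e+02  1.18787123e-02  9.34585612e+01] [ -8.8 -12.3 104.5  -0.   87.8 -12.3]
```

View pics/w1.png

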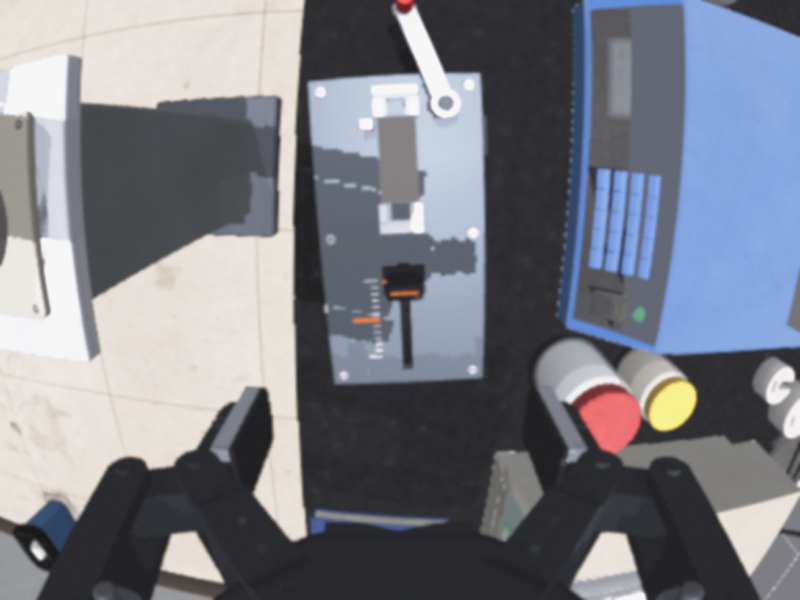

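Wrist view (800 px scale, image up = world +y):
- **Box:** corners at (307,82), (482,72), (484,378) and (334,384).
- **Lever:** pivot at (446,103), knob at about (405,5).
- **Pocket:** window centre at (399,160), saddles at (396,100) and (402,217).
- **Shutter:** fin at (404,275), orange foot line at (404,293), halfway mark at (367,320).

Run:
```python
from h import *
import pickle
st,w=pickle.load(open("w1.pkl","rb")); k=512/800
g=cv2.cvtColor(w["color"],cv2.COLOR_RGB2GRAY)
P=np.array([(307,82),(482,72),(484,378),(334,384)])*k
P2=cv2.cornerSubPix(g,P.astype(np.float32).reshape(-1,1,2),(5,5),(-1,-1),(3,40,.01)).reshape(-1,2)
W=np.array([wcast(st,w,p,55)[:2] for p in P2]); print("corn",(P2-P).round(1).tolist(),W.round(1).tolist())
print("sides",[np.linalg.norm(W[i]-W[(i+1)%4]).round(1) for i in range(4)])
B=np.array([(-60,115),(60,115),(60,-115),(-60,-115)],float)
def fit(B,W):
    a=B-B.mean(0);b=W-W.mean(0); yaw=np.arctan2((a[:,0]*b[:,1]-a[:,1]*b[:,0]).sum(),(a*b).sum())
    R=np.array([[np.cos(yaw),-np.sin(yaw)],[np.sin(yaw),np.cos(yaw)]]); return yaw,R,W.mean(0)-R@B.mean(0)
y,R,t=fit(B,W); print("yaw",np.degrees(y),"t",t,"res",(W-(B@R.T+t)).round(1).tolist())
for n,p,z in [("pivot",(446,103),70),("knob",(405,5),90),("winctr",(399,160),56),("win top",(398,117),56),("win bot",(400,202),56),("sadL",(396,92),62),("sadR",(402,225),62),("fin",(404,275),87),("orangefoot",(404,293),58.5),("mark",(367,320),55),("slot end",(407,366),55)]:
    x=wcast(st,w,np.array(p)*k,z)[:2]; print(n,x.round(1),"box",((x-t)@R).round(1))
h=cv2.cvtColor(w["color"],cv2.COLOR_RGB2HSV)
m=((h[...,0]>5)&(h[...,0]<18)&(h[...,1]>150)&(h[...,2]>150)).astype(np.uint8);n,_,sts,c=cv2.connectedComponentsWithStats(m)
for i in range(1,n):
    if sts[i,4]>8: print("orange",sts[i],(c[i]/k).round(0),((wcast(st,w,c[i],56)[:2]-t)@R).round(1))
```

```text
Traceback (most recent call last):
  File "h.py", line 9, in wcast
    u=np.array([(px[0]-s["cx"])/s["fx"],(px[1]-s["cy"])/s["fy"]]); th=np.hypot(*u)
                       ~^^^^^^
KeyError: 'cx'
```

Run:
```python
import pickle
st,w=pickle.load(open("w1.pkl","rb")); print(type(w),list(w), {k:(v if k!="color" else v.shape) for k,v in w.items()})
```

```text
<class 'dict'> ['color', 'fx', 'fy', 'cx', 'cy', 'mount'] {'color': (384, 512, 3), 'fx': 297.3186396354542, 'fy': 297.3186396354542, 'cx': 254.60697142935902, 'cy': 191.39172741278574, 'mount': array([[ 9.96823195e-04, -9.45640299e-01, -3.25212900e-01,
         8.37810812e+01],
       [ 9.99999214e-01,  6.95313710e-04,  1.04333422e-03,
         4.76771536e-01],
       [-7.60493892e-04, -3.25213685e-01,  9.45640249e-01,
        -1.17236938e+02],
       [ 0.00000000e+00,  0.00000000e+00,  0.00000000e+00,
         1.00000000e+00]])}
```

```bash
sed -i 's/def wcast(s,st,/def wcast(st,s,/' h.py
cat >> h.py <<'E'
def fit(B,W):
    a=B-B.mean(0);b=W-W.mean(0); yaw=np.arctan2((a[:,0]*b[:,1]-a[:,1]*b[:,0]).sum(),(a*b).sum())
    R=np.array([[np.cos(yaw),-np.sin(yaw)],[np.sin(yaw),np.cos(yaw)]]); return yaw,R,W.mean(0)-R@B.mean(0)
E
python3 - <<'E'
from h import *
import pickle
st,w=pickle.load(open("w1.pkl","rb")); k=512/800
g=cv2.cvtColor(w["color"],cv2.COLOR_RGB2GRAY)
P=np.array([(307,82),(482,72),(484,378),(334,384)])*k
P2=cv2.cornerSubPix(g,P.astype(np.float32).reshape(-1,1,2),(5,5),(-1,-1),(3,40,.01)).reshape(-1,2)
W=np.array([wcast(st,w,p,55)[:2] for p in P2]); print("corn",(P2-P).round(1).tolist(),W.round(1).tolist())
print("sides",[np.linalg.norm(W[i]-W[(i+1)%4]).round(1) for i in range(4)])
B=np.array([(-60,115),(60,115),(60,-115),(-60,-115)],float)
y,R,t=fit(B,W); print("yaw",np.degrees(y),"t",t,"res",(W-(B@R.T+t)).round(1).tolist())
for n,p,z in [("pivot",(446,103),70),("knob",(405,5),90),("winctr",(399,160),56),("win top",(398,117),56),("win bot",(400,202),56),("sadL",(396,92),62),("sadR",(402,225),62),("fin",(404,275),87),("orangefoot",(404,293),58.5),("mark",(367,320),55),("slot end",(407,366),55)]:
    x=wcast(st,w,np.array(p)*k,z)[:2]; print(n,x.round(1),"box",((x-t)@R).round(1))
h=cv2.cvtColor(w["color"],cv2.COLOR_RGB2HSV)
m=((h[...,0]>5)&(h[...,0]<18)&(h[...,1]>150)&(h[...,2]>150)).astype(np.uint8);n,_,sts,c=cv2.connectedComponentsWithStats(m)
for i in range(1,n):
    if sts[i,4]>8: print("orange",sts[i],(c[i]/k).round(0),((wcast(st,w,c[i],56)[:2]-t)@R).round(1))
E
```

```text
corn [[-0.0, -0.0], [-1.9, 0.2], [-2.5, -1.3], [1.2, -1.1]] [[406.1, 103.1], [521.4, 116.8], [545.1, -107.6], [432.4, -119.8]]
sides [np.float64(116.1), np.float64(225.6), np.float64(113.4), np.float64(224.5)]
yaw 6.400117053851352 t [476.25169833  -1.88577361] res [[2.3, -2.6], [-1.6, -2.3], [-3.6, 1.9], [2.9, 3.0]]
pivot [499.   91.4] box [33.  90.2]
knob [468.9 149.9] box [  9.6 151.6]
winctr [471.5  51.5] box [ 1.2 53.6]
win top [469.   80.8] box [ 2. 83.]
win bot [473.9  22.7] box [ 0.4 24.7]
sadL [466.7  97.2] box [ 1.5 99.5]
sadR [476.2   7.8] box [1.  9.6]
fin [479.  -20.2] box [  0.7 -18.6]
orangefoot [480.8 -41.7] box [  0.1 -40.1]
mark [455.1 -65.5] box [-28.1 -60.8]
slot end [ 487.1 -101.6] box [  -0.3 -100.3]
orange [250 187  17   2  31] [403. 293.] [ -0.8 -40.8]
orange [227 204  14   2  19] [365. 320.] [-29.5 -60. ]
```

Emit:
apply_moves(
  angular=[
    [0,0,0.2],
    [0,0,0.1],
    [0,0,0],
    [0,0,0],
    [0,0,0],
  ],
  travel=[
    [0,0.35,-0.8],
    [0,0.35,-0.8],
    [0,0,-0.4],
    [0,0,0],
    [0,0,0],
  ],
  jaw=[1,1,1,1,1],
)

```text
time: 2.95
tool_pos: [475.5, 6.0, 177.7]
tcp_rot: [179.9, 0.0, 95.9]
ft_force: [-1.4, 0.3, 0.4]
finger_gap: 85.5
grip_force: 0.0
```

Run:
```python
from h import *
from bench import r
import pickle
st=r.sense(); w=r.snapshot("wrist"); pickle.dump((st,w),open("w2.pkl","wb"))
print(st["tool_pos"],st["tcp_rot"],st["joint_pos"].round(1))
cv2.imwrite("pics/w2.png",cv2.resize(w["color"][:,:,::-1],(800,600),interpolation=cv2.INTER_CUBIC))
```

```text
[475.52543486   6.04284365 177.71380649] [1.79892931e+02 3.01220595e-02 9.58926827e+01] [ -5.4  -9.3 110.2  -0.   79.  -11.3]
```

View pics/w2.png

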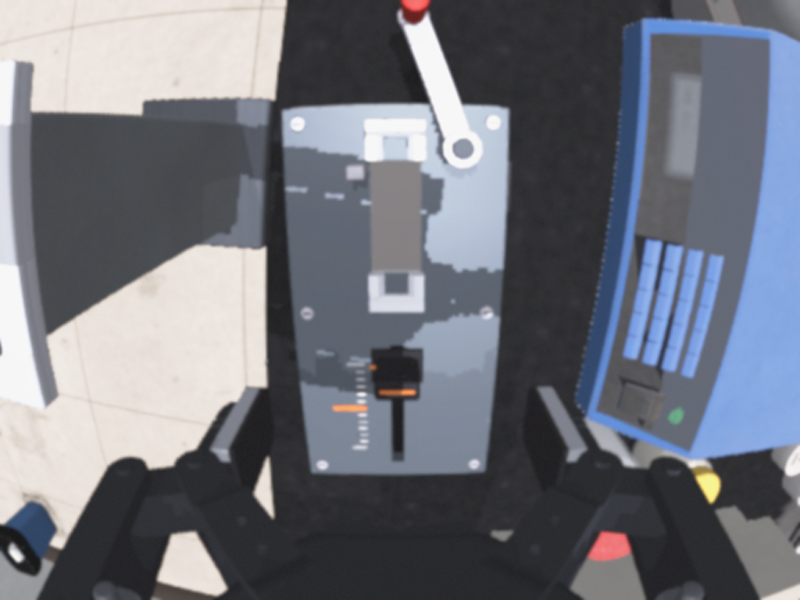

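Closer wrist view: the box stands square in the picture, with corners at (282,107), (510,107), (486,473) and (311,473) and the pivot at (463,149). The saddles' outer edges are at rows 120 and 312, centred near column 396. The orange line on top of the fin is at (398,392) and the halfway mark at (350,408).

Run:
```python
from h import *
import pickle
st,w=pickle.load(open("w2.pkl","rb")); k=512/800
c=lambda p,z: wcast(st,w,np.array(p)*k,z)[:2]
P=[(282,107),(510,107),(486,473),(311,473)]
W=np.array([c(p,55) for p in P]); B=np.array([(-60,115),(60,115),(60,-115),(-60,-115)],float)
print("sides",[np.linalg.norm(W[i]-W[(i+1)%4]).round(1) for i in range(4)])
y,R,t=fit(B,W); print("yaw",np.degrees(y),"t",t,"res",((W-(B@R.T+t))@R).round(1).tolist())
for n,p,z in [("pivot",(463,149),70),("knob",(414,2),98),("win ctr",(396,215),56),("win top",(396,160),56),("win bot",(396,271),56),("sadL in",(396,160),62),("sadR in",(396,271),62),("sadL out",(394,120),62),("sadR out",(396,312),55),("fintop line",(398,392),87),("mark",(350,408),55),("tick0",(363,365),55),("slot end",(398,460),55),
 ("s1",(297,123),56),("s2",(493,122),56),("s3",(307,313),56),("s4",(487,312),56),("s5",(322,465),56),("s6",(474,464),56)]:
    x=c(p,z); print(n,x.round(1),"box",((x-t)@R).round(1))
pv=c((463,149),70)
```

```text
sides [np.float64(117.0), np.float64(228.2), np.float64(117.8), np.float64(228.0)]
yaw 6.213609994405777 t [477.16660081  -2.4378191 ] res [[1.3, -0.6], [-1.7, -1.3], [-0.9, 0.5], [1.3, 1.4]]
pivot [499.   91.2] box [31.8 90.8]
knob [467.9 152.5] box [  7.5 155. ]
win ctr [470.6  53.3] box [-0.5 56.1]
win top [467.7  81.7] box [-0.3 84.7]
win bot [473.7  23.3] box [-0.6 25.9]
sadL in [467.7  81.9] box [-0.3 84.9]
sadR in [473.6  24.9] box [-0.6 27.6]
sadL out [464.6 101.8] box [ -1.2 104.9]
sadR out [ 4.761e+02 -3.000e-01] box [-0.8  2.2]
fintop line [480.5 -32.2] box [  0.1 -29.9]
mark [454.7 -65.4] box [-29.2 -60.2]
tick0 [460.5 -35. ] box [-20.1 -30.5]
slot end [ 488.  -102.7] box [-1.000e-01 -1.009e+02]
s1 [415.4  96.8] box [-50.7 105.3]
s2 [514.7 107.5] box [ 49.2 105.3]
s3 [426.9  -5.7] box [-50.3   2.2]
s4 [526.5   5.2] box [49.9  2.2]
s5 [ 438.6 -112.5] box [ -50.2 -105.3]
s6 [ 538.2 -101.5] box [  49.9 -105.1]
```

Emit:
apply_moves(
  angular=[
    [0,0,0.98],
    [0,0,0.98],
    [0,0,0.98],
    [0,0,0.98],
    [0,0,0.98],
    [0,0,0.98],
    [0,0,0.98],
    [0,0,0.98],
    [0,0,0.98],
    [0,0,0.98],
    [0,0,0],
    [0,0,0],
    [0,0,0],
  ],
  travel=[
    [0,0.87,0],
    [0,0.87,0],
    [0,0.87,0],
    [0,0.87,0],
    [0,0.87,0],
    [0,0.87,0],
    [0,0.87,0],
    [0,0.87,0],
    [0,0.87,0],
    [0,0.87,0],
    [0,0,0],
    [0,0,0],
    [0,0,0],
  ],
  jaw=[1,1,1,1,1,1,1,1,1,1,1,1,1],
)

```text
time: 4.62
tool_pos: [475.1, 353.8, 176.7]
tcp_rot: [180.0, 0.0, 174.2]
ft_force: [0.4, -0.3, 0.0]
finger_gap: 85.5
grip_force: 0.0
```

```bash
cat > bar.py <<'E'
from h import *
from bench import r
import pickle
st=r.sense(); w=r.snapshot("wrist"); pickle.dump((st,w),open("w3.pkl","wb"))
print(st["tool_pos"].round(1),st["tcp_rot"].round(1),st["joint_pos"].round(1))
cv2.imwrite("pics/w3.png",cv2.resize(w["color"][:,:,::-1],(800,600),interpolation=cv2.INTER_CUBIC))
h=cv2.cvtColor(w["color"],cv2.COLOR_RGB2HSV)
mat=((h[...,0]>85)&(h[...,0]<115)&(h[...,1]>60)).astype(np.uint8)
m=((h[...,2]>200)&(h[...,1]<50)).astype(np.uint8); d=((h[...,2]<70)).astype(np.uint8)
for nm,q in (("white",m),("dark",d)):
    for c in cv2.findContours(q,0,1)[0]:
        if 150<cv2.contourArea(c)<6000:
            W=np.array([wcast(st,w,p[0],10)[:2] for p in c],np.float32); rc=cv2.minAreaRect(W)
            if 4<min(rc[1])<25 and 60<max(rc[1])<100: 
                b=cv2.boxPoints(rc); e=[b[1]-b[0],b[2]-b[1]]; e=max(e,key=np.linalg.norm)
                print(nm,np.round(rc[0],1),np.round(rc[1],1),"dir",np.degrees(np.arctan2(e[1],e[0])).round(1),(c.mean(0)/.64).round())
E
python3 bar.py
```

```text
[475.1 353.8 176.7] [180.    0.  174.2] [ 31.7   9.1  91.9  -0.   79.  -52.5]
white [514.8  45.6] [23.8 82.7] dir -65.3 [[ 45. 364.]]
white [468.5 362.2] [12.3 80.2] dir -5.6 [[410. 264.]]
```

View pics/w3.png

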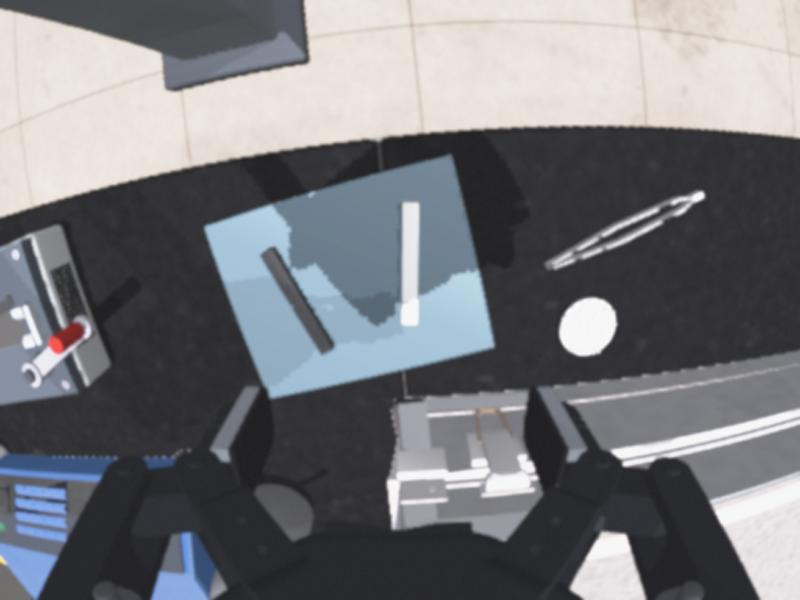

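The white bar lies at (410,264) in the picture, running nearly vertical. The black bar is about 50 mm away at its nearest, (328,350). Measured, the white bar's centre is at (468.5, 362.2) and its direction is -5.6°. Its length comes out at 80.2 mm, which agrees with the given 80 mm.

```bash
python3 -c "
from bench import r
print(r.tcp_to_tips,[a for a in dir(r) if a[0]!='_'])"
```

```text
25.0 ['PlanningError', 'hand_in', 'sense', 'snapshot', 'tcp_to_tips']
```

Emit:
apply_moves(
  angular=[
    [0,0,0],
    [0,0,0],
    [0,0,0],
    [0,0,0],
    [0,0,0],
    [0,0,0],
  ],
  travel=[
    [-0.17,0.21,-0.9],
    [0,0,-0.9],
    [0,0,-0.9],
    [0,0,-0.2],
    [0,0,0],
    [0,0,0],
  ],
  jaw=[0.45,0.45,0.45,0.45,0.45,0.45],
  force=30,
)

```text
time: 5.42
tool_pos: [469.3, 363.8, 62.5]
tcp_rot: [179.9, 0.1, 174.3]
ft_force: [0.1, 0.3, -0.4]
finger_gap: 38.6
grip_force: 0.0
```

```bash
python3 bar.py
```

```text
[469.3 363.8  62.5] [1.799e+02 1.000e-01 1.743e+02] [ 32.8  16.3  96.4  -0.   67.1 -51.5]
white [468.4 361.9] [10.4 80.8] dir -5.5 [[393. 346.]]
```

Emit:
apply_moves(
  angular=[
    [0,0,0],
    [0,0,0],
    [0,0,0],
    [0,0,0],
  ],
  travel=[
    [0,-0.03,-0.4],
    [0,0,-0.35],
    [0,0,-0.1],
    [0,0,0],
  ],
  jaw=[0.45,0.45,0.45,0.45],
)

```text
time: 5.98
tool_pos: [467.3, 361.6, 25.7]
tcp_rot: [-179.9, -0.1, 174.4]
ft_force: [-3.1, -2.5, 7.5]
finger_gap: 38.7
grip_force: 3.4
```

Emit:
apply_moves(
  angular=[
    [0,0,0],
    [0,0,0],
    [0,0,0],
    [0,0,0],
    [0,0,0],
    [0,0,0],
    [0,0,0],
  ],
  travel=[
    [0,0,0.1],
    [0,0,0],
    [0,0,0],
    [0,0,0],
    [0,0,0],
    [0,0,0],
    [0,0,0],
  ],
  jaw=[0.45,0.45,0,0,0,0,0],
  force=30,
)

```text
time: 6.85
tool_pos: [467.8, 361.9, 30.2]
tcp_rot: [-180.0, -0.0, 174.4]
ft_force: [0.2, 0.2, -0.5]
finger_gap: 8.6
grip_force: 30.7
```

Emit:
apply_moves(
  angular=[
    [0,0,0],
    [0,0,0],
    [0,0,0],
    [0,0,-0.97],
    [0,0,-0.98],
    [0,0,-0.98],
    [0,0,-0.98],
    [0,0,-0.98],
    [0,0,-0.98],
    [0,0,-0.98],
    [0,0,-0.98],
    [0,0,-0.98],
    [0,0,-0.97],
    [0,0,0],
    [0,0,0],
    [0,0,0],
    [0,0,0],
  ],
  travel=[
    [0,0,0.5],
    [0,0,1],
    [0,0,1],
    [0,-0.77,0.5],
    [0,-0.77,0],
    [0,-0.77,0],
    [0,-0.77,0],
    [0.08,-0.77,0],
    [0,-0.77,0],
    [0,-0.77,0],
    [0,-0.77,0],
    [0,-0.77,0],
    [0,-0.78,0],
    [0,0,0],
    [0,0,0],
    [0,0,0],
    [0,0,0],
  ],
  jaw=[0,0,0,0,0,0,0,0,0,0,0,0,0,0,0,0,0],
)

```text
time: 8.98
tool_pos: [471.1, 54.2, 150.4]
tcp_rot: [-180.0, -0.0, 96.2]
ft_force: [-0.7, 0.3, -0.6]
finger_gap: 8.9
grip_force: 30.7
```

Run:
```python
from h import *
from bench import r
import pickle
st=r.sense(); w=r.snapshot("wrist"); pickle.dump((st,w),open("w4.pkl","wb"))
print(st["tool_pos"],st["tcp_rot"],st["finger_gap"],st["grip_force"])
cv2.imwrite("pics/w4.png",cv2.resize(w["color"][:,:,::-1],(800,600),interpolation=cv2.INTER_CUBIC))
```

```text
[471.08118327  54.23275992 150.37870582] [-1.79999704e+02 -6.32385431e-03  9.62018784e+01] 8.875868558451081 30.727795958518982
```

View pics/w4.png

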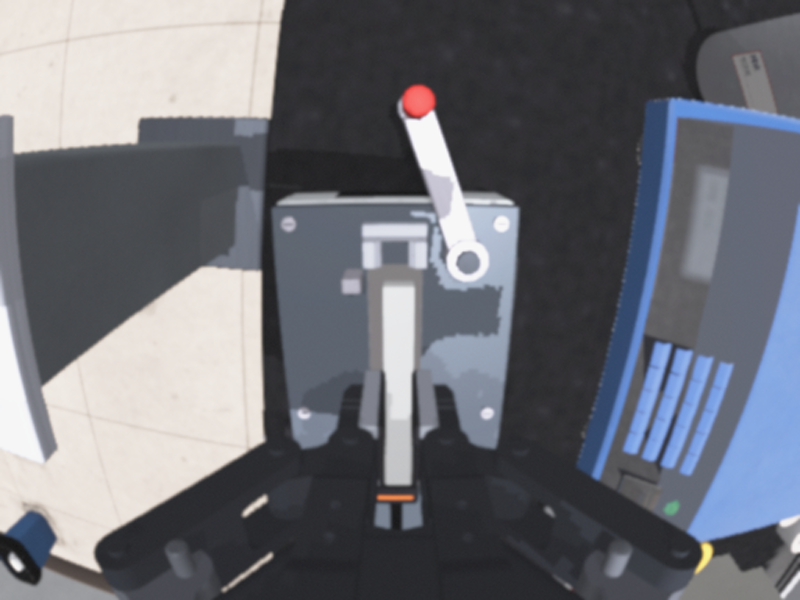

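The bar hangs level and in line between the pads, from (398,283) to (398,484), above the window. The knob is at (418,100), the pivot at (467,262) and the left saddle at (395,245).

Run:
```python
from h import *
import pickle
st,w=pickle.load(open("w4.pkl","rb")); k=.64
R=Ro.from_euler("z",6.2,degrees=True).as_matrix()[:2,:2]; t=np.array([477.2,-2.4])
for n,p,z in [("endL",(398.5,283),130),("endR",(398.5,485),130),("pivot",(467,262),70),("knob",(419,100),98),("winL",(395,266),56),("sadLout",(395,225),62)]:
    x=wcast(st,w,np.array(p)*k,z)[:2]; print(n,x.round(1),((x-t)@R).round(1))
print("pocket world",R@[0,55]+t)
```

```text
endL [467.4  95.8] [ 0.9 98.6]
endR [476.3  14.8] [ 1.  17.2]
pivot [498.6  90.6] [31.3 90.1]
knob [468.3 154.9] [  8.2 157.3]
winL [467.5  81.4] [-0.6 84.4]
sadLout [465.3 102. ] [ -0.6 105. ]
pocket world [471.26003544  52.27830302]
```

Emit:
apply_moves(
  angular=[
    [0,0,0],
    [0,0,0],
    [0,0,0],
    [0,0,0],
    [0,0,0],
  ],
  travel=[
    [-0.015,-0.05,-0.5],
    [0,0,-0.5],
    [0,0,-0.35],
    [0,0,0],
    [0,0,0],
  ],
  jaw=[0,0,0,0,0],
)

```text
time: 9.65
tool_pos: [471.0, 51.6, 96.9]
tcp_rot: [180.0, 0.0, 96.1]
ft_force: [-0.1, 0.3, 1.2]
finger_gap: 8.7
grip_force: 30.7
```

Emit:
apply_moves(
  angular=[
    [0,0,0],
    [0,0,0],
    [0,0,0],
    [0,0,0],
    [0,0,0],
    [0,0,0],
  ],
  travel=[
    [0,0,-0.07],
    [0,0,-0.07],
    [0,0,-0.07],
    [0,0,-0.06],
    [0,0,-0.03],
    [0,0,0],
  ],
  jaw=[0,0,0,0,0,0],
)

```text
time: 10.4
tool_pos: [470.4, 51.5, 84.2]
tcp_rot: [-180.0, -0.0, 96.1]
ft_force: [0.1, -0.7, 0.9]
finger_gap: 8.4
grip_force: 30.7
```

Emit:
apply_moves(
  angular=[
    [0,0,0],
    [0,0,0],
    [0,0,0],
    [0,0,0],
    [0,0,0],
    [0,0,0],
    [0,0,0],
  ],
  travel=[
    [0,0,-0.03],
    [0,0,0],
    [0,0,0],
    [0,0,0],
    [0,0,0],
    [0,0,0.1],
    [0,0,0],
  ],
  jaw=[0,0,0.25,0.25,0.25,0.25,0.25],
)

```text
time: 11.28
tool_pos: [470.9, 51.6, 87.6]
tcp_rot: [179.9, 0.0, 96.1]
ft_force: [0.4, -1.0, -0.2]
finger_gap: 21.4
grip_force: 0.0
```

Emit:
apply_moves(
  angular=[
    [0,0,0],
    [0,0,0],
    [0,0,0],
    [0,0,0],
    [0,0,0],
    [0,0,0],
  ],
  travel=[
    [0,0,0.4],
    [0,0,0.7],
    [0,0,0.6],
    [0,-0.6,0.2],
    [0,0,0],
    [0,0,0],
  ],
  jaw=[0.25,0.25,0.25,1,1,1],
)

```text
time: 12.02
tool_pos: [470.5, 27.8, 163.3]
tcp_rot: [180.0, -0.0, 96.1]
ft_force: [0.8, -0.7, 0.1]
finger_gap: 74.8
grip_force: 0.0
```

Run:
```python
from h import *
from bench import r
import pickle
st=r.sense(); w=r.snapshot("wrist"); pickle.dump((st,w),open("w5.pkl","wb"))
print(st["tool_pos"],st["tcp_rot"],st["finger_gap"],st["grip_force"])
cv2.imwrite("pics/w5.png",cv2.resize(w["color"][:,:,::-1],(800,600),interpolation=cv2.INTER_CUBIC))
```

```text
[470.47120576  27.77723645 163.34437469] [ 1.79987752e+02 -1.68141451e-02  9.60750778e+01] 74.8309315512236 0.0
```

View pics/w5.png

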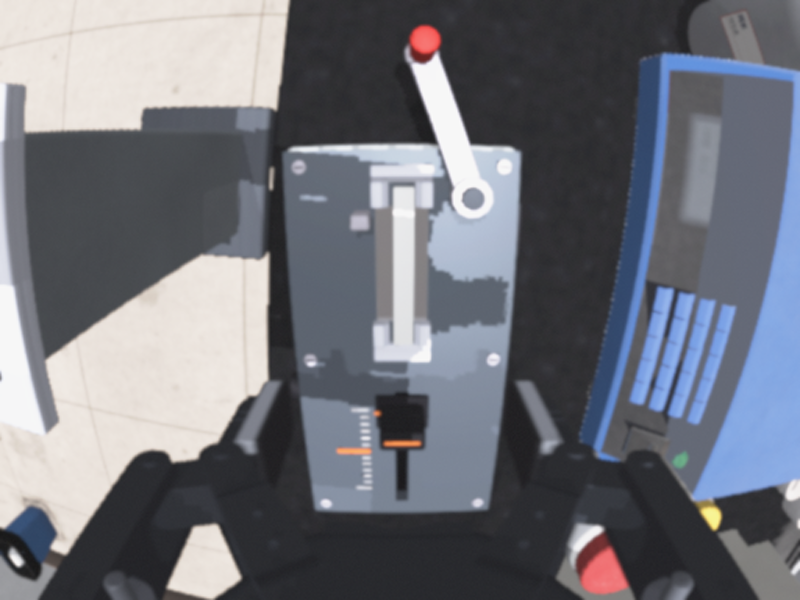

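The bar lies straight between the saddles, from (403,186) to (403,345). The knob is at (425,40), the pivot at (473,198), and the shutter is shut with its fin line at (403,443).

Run:
```python
from h import *
import pickle
st,w=pickle.load(open("w5.pkl","rb")); k=.64
R=Ro.from_euler("z",6.2,degrees=True).as_matrix()[:2,:2]; t=np.array([477.2,-2.4])
for n,p,z in [("endL",(403,186),63),("endR",(403,346),63),("pivot",(473,198),70),("knob",(425,39),98),("fin",(403,443),87)]:
    x=wcast(st,w,np.array(p)*k,z)[:2]; print(n,x.round(1),((x-t)@R).round(1))
h=cv2.cvtColor(w["color"],cv2.COLOR_RGB2HSV)
m=(((h[...,0]<5)|(h[...,0]>174))&(h[...,1]>130)&(h[...,2]>120)).astype(np.uint8); n,_,s,c=cv2.connectedComponentsWithStats(m)
for i in range(1,n):
    if s[i,4]>40: print(s[i],(c[i]/k).round())
m=((h[...,2]>170)&(h[...,1]<40)).astype(np.uint8)
g=w["color"].astype(int); print("col profile", g[90:245:1,258].mean(1).round().astype(int).tolist()[20:40], g[215:232,258].mean(1).astype(int).tolist())
```

```text
endL [466.7  92.4] [-0.2 95.3]
endR [475.6  11.6] [-0.  14.1]
pivot [498.9  91.3] [31.7 90.8]
knob [468.  154.6] [  7.8 157.1]
fin [480.3 -32.2] [ -0.1 -30. ]
[262  16  20  19 307] [424.  39.]
[372 349  30  30 450] [601. 568.]
col profile [232, 228, 217, 191, 174, 163, 142, 120, 129, 174, 217, 231, 234, 235, 235, 235, 235, 234, 234, 234] [225, 225, 225, 225, 224, 224, 223, 223, 222, 221, 222, 223, 224, 224, 221, 201, 157]
```

Emit:
apply_moves(
  angular=[
    [0,0,0.65],
    [0,0,0.65],
    [0,0,0.65],
    [0,0,0.65],
    [0,0,0],
    [0,0,0],
  ],
  travel=[
    [0,0.8,0],
    [0,0.8,0],
    [0,0.8,0],
    [-0.05,0.75,0],
    [0,0,0],
    [0,0,0],
  ],
  jaw=[0.5,0.5,0.5,0.5,0.5,0.5],
  force=20,
)

```text
time: 12.82
tool_pos: [468.1, 153.5, 162.6]
tcp_rot: [-179.9, 0.0, 116.9]
ft_force: [-0.2, -0.2, -0.0]
finger_gap: 42.8
grip_force: 0.0
```

Emit:
apply_moves(
  angular=[
    [0,0,0],
    [0,0,0],
    [0,0,0],
    [0,0,0],
    [0,0,0],
    [0,0,0],
    [0,0,0],
    [0,0,0],
    [0,0,0],
  ],
  travel=[
    [0,0,-0.6],
    [0,0,-0.6],
    [0,0,-0.29],
    [0,0,0],
    [0,0,0],
    [0,0,0],
    [0,0,0],
    [0,0,0],
    [0,0,0],
  ],
  jaw=[0.5,0.5,0.5,0.5,0,0,0,0,0],
  force=20,
)

```text
time: 13.95
tool_pos: [469.3, 153.7, 104.5]
tcp_rot: [179.9, 0.0, 116.9]
ft_force: [-0.4, -1.1, 5.5]
finger_gap: 11.2
grip_force: 20.6
```

Run:
```python
import numpy as np
pv=np.array([499,91.0]); p0=None
a=np.radians(np.linspace(26.4,97.5,11))
P=np.c_[pv[0]-70*np.sin(a),pv[1]+70*np.cos(a)]
print(P.round(1).tolist()); print((np.diff(P,axis=0)/40).round(3).tolist(), 7.11/8)
```

```text
[[467.9, 153.7], [460.4, 149.4], [453.4, 144.1], [447.2, 138.1], [441.8, 131.3], [437.2, 123.9], [433.6, 116.0], [431.0, 107.7], [429.5, 99.2], [429.0, 90.5], [429.6, 81.9]]
[[-0.188, -0.108], [-0.173, -0.131], [-0.156, -0.151], [-0.136, -0.169], [-0.114, -0.185], [-0.09, -0.197], [-0.065, -0.207], [-0.039, -0.214], [-0.012, -0.217], [0.015, -0.217]] 0.88875
```

Emit:
apply_moves(
  angular=[
    [0,0,0.89],
    [0,0,0.89],
    [0,0,0.89],
    [0,0,0.89],
    [0,0,0.89],
    [0,0,0.89],
    [0,0,0],
  ],
  travel=[
    [-0.19,-0.11,0],
    [-0.17,-0.13,0],
    [-0.155,-0.15,0],
    [-0.135,-0.17,0],
    [-0.115,-0.185,0],
    [-0.09,-0.2,0],
    [0,0,0],
  ],
  jaw=[0,0,0,0,0,0,0],
)

```text
time: 14.82
tool_pos: [434.1, 116.2, 104.5]
tcp_rot: [179.9, -0.0, 159.7]
ft_force: [-6.1, 2.8, 9.8]
finger_gap: 11.2
grip_force: 21.0
```

Emit:
apply_moves(
  angular=[
    [0,0,0.89],
    [0,0,0.89],
    [0,0,0.89],
    [0,0,0.8],
    [0,0,0],
    [0,0,0],
  ],
  travel=[
    [-0.065,-0.2,0],
    [-0.04,-0.21,0],
    [-0.01,-0.22,0],
    [0.015,-0.17,0],
    [0,0,0],
    [0,0,0],
  ],
  jaw=[0,0,0,0,0,0],
)

```text
time: 15.58
tool_pos: [429.9, 84.2, 104.4]
tcp_rot: [179.9, -0.0, -172.6]
ft_force: [-8.4, 1.1, 12.0]
finger_gap: 10.4
grip_force: 21.3
```

Emit:
apply_moves(
  angular=[
    [0,0,0],
    [0,0,0],
    [0,0,0],
  ],
  travel=[
    [0,-0.06,0],
    [0,0,0],
    [0,0,0],
  ],
  jaw=[0,0,0],
)

```text
time: 15.95
tool_pos: [430.0, 83.8, 104.4]
tcp_rot: [179.7, -0.0, -172.6]
ft_force: [-6.4, 13.3, 11.0]
finger_gap: 11.2
grip_force: 21.4
```

Emit:
apply_moves(
  angular=[
    [0,0,0],
    [0,0,0],
    [0,0,0],
  ],
  travel=[
    [0,-0.06,0],
    [0,0,0],
    [0,0,0],
  ],
  jaw=[0,0,0],
)

```text
time: 16.32
tool_pos: [429.9, 83.3, 104.5]
tcp_rot: [179.5, 0.0, -172.6]
ft_force: [-7.7, 24.1, 9.6]
finger_gap: 11.0
grip_force: 21.8
```

Emit:
apply_moves(
  angular=[
    [0,0,0],
    [0,0,0],
    [0,0,0],
    [0,0,0],
    [0,0,0],
    [0,0,0],
    [0,0,0],
    [0,0,0],
  ],
  travel=[
    [0,0.06,0],
    [0,0,0],
    [0,0,0],
    [0,0,0],
    [0,0,0.6],
    [0,0,0.8],
    [0,0,0.4],
    [0,0,0],
  ],
  jaw=[0.4,0.4,0.4,0.4,0.4,0.4,0.4,0.4],
)

```text
time: 17.32
tool_pos: [431.2, 81.3, 176.5]
tcp_rot: [-180.0, 0.1, -172.6]
ft_force: [0.8, 0.7, -0.2]
finger_gap: 34.0
grip_force: 0.0
```

Emit:
apply_moves(
  angular=[
    [0,0,-0.15],
    [0,0,0],
    [0,0,0],
    [0,0,0],
    [0,0,0],
    [0,0,0],
  ],
  travel=[
    [0.3,-0.71,0],
    [0.31,-0.71,0],
    [0.31,-0.71,0],
    [0.31,-0.71,0],
    [0,0,0],
    [0,0,0],
  ],
  jaw=[0.32,0.32,0.32,0.32,0.32,0.32],
  force=60,
)

```text
time: 18.08
tool_pos: [478.7, -31.9, 174.2]
tcp_rot: [179.9, -0.1, -173.8]
ft_force: [-0.8, 0.5, -0.3]
finger_gap: 27.2
grip_force: 0.0
```

Run:
```python
from h import *
from bench import r
import pickle
st=r.sense(); w=r.snapshot("wrist"); pickle.dump((st,w),open("w6.pkl","wb"))
print(st["tool_pos"],st["tcp_rot"],st["finger_gap"],st["joint_pos"].round(0))
cv2.imwrite("pics/w6.png",cv2.resize(w["color"][:,:,::-1],(800,600),interpolation=cv2.INTER_CUBIC))
```

```text
[478.66398608 -31.89622756 174.16513188] [ 1.79945351e+02 -1.19598926e-01 -1.73841849e+02] 27.235406731132255 [ -10.   -8.  110.    0.   79. -106.]
```

View pics/w6.png

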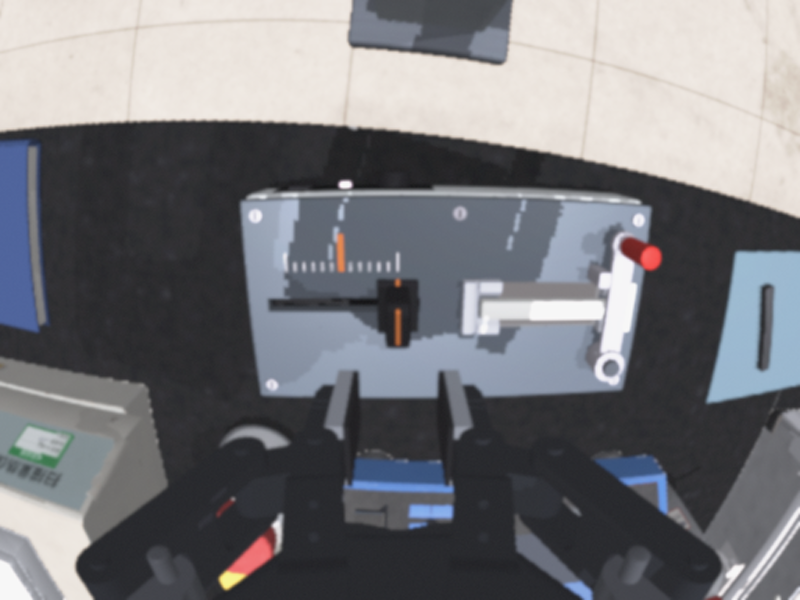

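The lever lies across the bar's left end against its stop block at (603,282), with its pivot at (609,367) and its knob base at (623,243). The bar is down in the saddles. The grip's line is at (398,285), level with tick zero, and the halfway mark is at (341,252).

Run:
```python
from h import *
import pickle
st,w=pickle.load(open("w6.pkl","rb")); k=.64
R=Ro.from_euler("z",6.2,degrees=True).as_matrix()[:2,:2]; t=np.array([477.2,-2.4])
q={}
for n,p,z in [("pivot",(609,367),70),("knobtop",(652,258),98),("knobbase",(622,243),71),("fin",(398,328),87),("foot",(398,285),58.5),("mark",(341,252),55),("tick0",(398,262),55)]:
    x=wcast(st,w,np.array(p)*k,z)[:2]; q[n]=(x-t)@R; print(n,x.round(1),q[n].round(1))
for b in("knobtop","knobbase"):
    d=q[b]-q["pivot"]; print(b,np.linalg.norm(d).round(1),np.arctan2(-d[0],d[1]).round(3))
```

```text
pivot [499.5  93.1] [32.4 92.6]
knobtop [428.3  84.3] [-39.2  91.5]
knobbase [427.5  80.8] [-40.4  88.1]
fin [480.1 -31.6] [ -0.2 -29.3]
foot [467.6 -32.9] [-12.9 -29.3]
mark [453.8 -64.5] [-29.9 -59.2]
tick0 [456.1 -34.2] [-24.4 -29.3]
knobtop 71.7 1.585
knobbase 73.0 1.632
```

Emit:
apply_moves(
  angular=[
    [0,0,0],
    [0,0,0],
    [0,0,0],
    [0,0,0],
    [0,0,0],
  ],
  travel=[
    [0.04,0,-0.7],
    [0,0,-0.7],
    [0,0,-0.5],
    [0,0,-0.2],
    [0,0,0],
  ],
  jaw=[0.32,0.32,0.32,0.32,0.32],
)

```text
time: 18.75
tool_pos: [480.7, -31.7, 91.2]
tcp_rot: [180.0, -0.1, -173.8]
ft_force: [-0.5, -0.3, 0.4]
finger_gap: 27.9
grip_force: 0.0
```

Emit:
apply_moves(
  angular=[
    [0,0,0],
    [0,0,0],
    [0,0,0],
    [0,0,0],
    [0,0,0],
  ],
  travel=[
    [0,0,0],
    [0,0,0],
    [0,0,0],
    [0,0,0],
    [0,0,0],
  ],
  jaw=[0,0,0,0,0],
  force=60,
)

```text
time: 19.38
tool_pos: [481.8, -32.0, 92.6]
tcp_rot: [180.0, 0.1, -173.8]
ft_force: [-2.6, 3.2, 7.4]
finger_gap: 10.7
grip_force: 59.6
```

Emit:
apply_moves(
  angular=[
    [0,0,0],
    [0,0,0],
    [0,0,0],
    [0,0,0],
    [0,0,0],
    [0,0,0],
  ],
  travel=[
    [0.016,-0.15,0],
    [0.016,-0.15,0],
    [0.016,-0.15,0],
    [0.016,-0.15,0],
    [0,0,0],
    [0,0,0],
  ],
  jaw=[0,0,0,0,0,0],
)

```text
time: 20.12
tool_pos: [484.3, -55.6, 92.6]
tcp_rot: [179.9, 0.1, -173.8]
ft_force: [-2.3, 6.3, 7.3]
finger_gap: 10.7
grip_force: 59.7
```

```bash
cat > sh.py <<'E'
from h import *
from bench import r
st=r.sense(); w=r.snapshot("wrist")
print(st["tool_pos"].round(2),st["ft_force"].round(1),st["grip_force"])
R=Ro.from_euler("z",6.2,degrees=True).as_matrix()[:2,:2]; t=np.array([477.2,-2.4])
print("tcp box",((st["tool_pos"][:2]-t)@R).round(2))
cv2.imwrite("pics/w7.png",cv2.resize(w["color"][:,:,::-1],(800,600),interpolation=cv2.INTER_CUBIC))
h=cv2.cvtColor(w["color"],cv2.COLOR_RGB2HSV)
m=((h[...,0]>5)&(h[...,0]<18)&(h[...,1]>130)&(h[...,2]>100)).astype(np.uint8);n,_,s,c=cv2.connectedComponentsWithStats(m)
for i in range(1,n):
    if s[i,4]>6: print("orange",s[i],(c[i]/.64).round(),[((wcast(st,w,c[i],z)[:2]-t)@R).round(1).tolist() for z in (55,58.5)])
E
python3 sh.py
```

```text
[484.31 -55.61  92.61] [-2.3  6.3  7.3] 59.72157061100006
tcp box [  1.32 -53.67]
orange [241 172   6  34 181] [380. 295.] [[-30.0, -59.8], [-31.2, -59.7]]
orange [253 214   5   7  29] [398. 339.] [[-13.0, -53.5], [-14.6, -53.5]]
orange [253 250   5  32 156] [398. 415.] [[19.8, -53.3], [17.5, -53.3]]
```

Emit:
apply_moves(
  angular=[
    [0,0,0],
    [0,0,0],
    [0,0,0],
    [0,0,0],
    [0,0,0],
  ],
  travel=[
    [0.008,-0.08,0],
    [0.008,-0.075,0],
    [0,0,0],
    [0,0,0],
    [0,0,0],
  ],
  jaw=[0,0,0,0,0],
)

```text
time: 20.8
tool_pos: [485.0, -61.5, 92.6]
tcp_rot: [179.9, 0.1, -173.8]
ft_force: [-1.6, 7.9, 7.6]
finger_gap: 10.3
grip_force: 59.8
```

```bash
python3 sh.py
```

```text
[484.98 -61.53  92.65] [-1.6  7.9  7.6] 59.757869839668274
tcp box [  1.35 -59.63]
orange [252 172   5  34 168] [397. 295.] [[-30.2, -59.9], [-31.4, -59.9]]
orange [253 214   5   7  30] [398. 339.] [[-13.0, -59.4], [-14.6, -59.4]]
orange [253 250   5  32 156] [398. 415.] [[19.8, -59.3], [17.5, -59.3]]
```

View pics/w7.png

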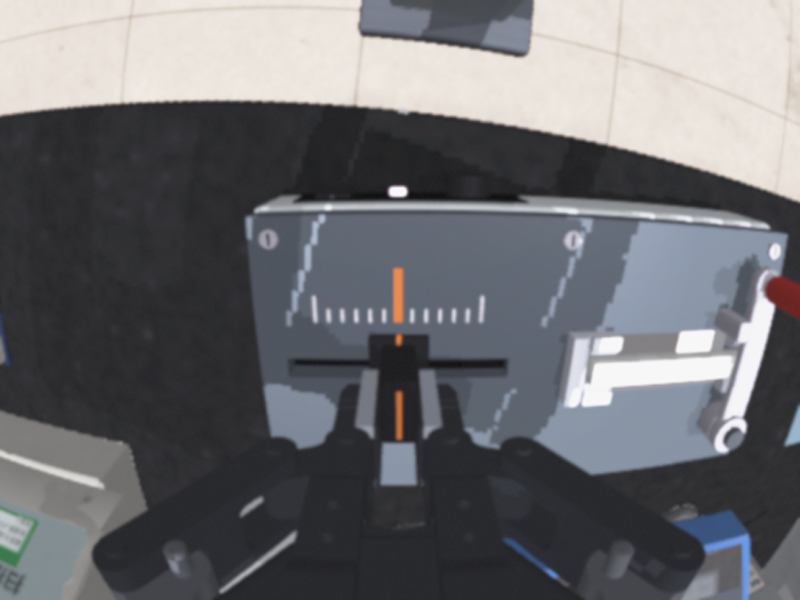

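The grip's foot line at (398,339) stands under the orange mark at (397,295), within about 0.5 mm. The lever is still across the seated bar, and the grip is holding the shutter against its spring.

```bash
python3 -c "
from bench import r
print(r.hand_in())"
```

```text
the job is handed in; nothing more can be done
None
```

The job is handed in at about 21 s: the white bar is seated in the pocket, the lever is home against its stop, and the gripper is holding the shutter within about 0.5 mm of the halfway mark.

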